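Latch the refilled bean box

TASK

The green bean box has just been refilled and its lid is shut. Swing the wire loop of its draw latch over so that it drops behind the keeper on the lid, then press the black lever all the way down, past centre, so that it lies flat and holds the lid tight. The white box is still being filled, so leave its latch open as it is.

Things in the scene. Friction and masses are not known exactly. Their poses are not given: they have to be found in the camera images.
- green_box: Green bean box with green sides and rim round a pale wooden top, 180 (x) x 100 (y) x 75 mm high, fixed to the counter. Origin: centre of its underside, z up; x points from the front half of the top (fixed, carries the latch's lever) to the back half (the shut lid, carries the keeper); the latch lies along x in mid-width. The box to latch.
- green_box_pivot (a point): Lever pin of the green box's latch, along the box's y axis: at x = -20 mm on the box, 14 mm above the wooden top. The lever turns about it. The loop is pinned to the lever 16 mm from this pin; with the lever upright that is straight above it.
- green_box_lever (a joint): Angle of the black lever (rad): 0 = lying flat towards the box's -x, 1.57 = upright, more = leaning towards +x (stop 2.1). Starts at 1.7 to 1.95. Stays where it is left; takes about 1 N at its tip, a few N once the loop is hooked; below about 0.35 it is past centre and the loop's pull holds it down.
- green_box_lever_tip (a point): Middle of the free end of the black lever, 55 mm from the lever pin. The lever is a plate 24 mm wide and 3 mm thick with a 7 mm rolled end. When flat, its upper face lies 18 mm (its rolled end 21 mm) above the wooden top.
- green_box_loop (a joint): Angle of the wire loop against the lever (rad). Loop elevation above the box's +x = about this minus the lever's angle: 0 = level, reaching to the keeper. Starts near its stop 3.9, tipped back over the lever's end (elevation 1.9 to 2.2). Swings freely: pushed past upright towards +x it falls down behind the keeper, if the lever stands at 1.6 or more.
- green_box_bar (a point): Middle of the round cross bar (6 mm thick, 36 mm long) at the end of the steel wire loop, 59 mm from the loop's own pin. Beyond the bar the loop ends in a flat finger tab, 30 mm wide, 20 mm long. With lever and loop upright the bar is 75 mm above the lever pin, 20 mm above the lever's tip.
- green_box_catch (a point): Where the bar belongs when latched: just behind (+x of) the keeper's lip, 8 mm above the wooden lid, 45 mm along +x from the lever pin. The keeper is a fixed steel lip, 20 mm wide, 16 mm high, leaning towards +x, standing between this point and the lever. Axes as the box's.
- white_box: White bean box with white sides and rim round a pale wooden top, 180 (x) x 100 (y) x 75 mm high, fixed to the counter. Origin: centre of its underside, z up; x points from the front half of the top (fixed, carries the latch's lever) to the back half (the shut lid, carries the keeper); the latch lies along x in mid-width. Same latch: leave it alone. Either box may be on the left.
- white_box_lever (a joint): Angle of the white box's lever, as for the green box; starts at 1.7 to 1.95 and must stay open.
- white_box_loop (a joint): Angle of the white box's loop against its lever, as for the green box; starts at its stop at 3.9 and must stay there.

How it is judged:
On the way:
1. the loop's bar lies behind the keeper of the green box while the lever is still up (x of green_box_bar in the frame of green_box_catch above -0.006 m and z of green_box_bar in the frame of green_box_catch below 0.004 m and value of joint green_box_lever above 0.8 rad), for 0.2 s.
At the end, for the whole second after the job is handed in: The green box's lever is down flat (under 0.15 rad), its loop's bar sits behind the keeper (within 6 mm of the catch point along the box's x, and no more than 4 mm above it, so below the lip's top), and the white box's latch is still open (lever above 1.4 rad, loop above 3.3 rad) (x of green_box_bar in the frame of green_box_catch between -0.006 and 0.006 m and z of green_box_bar in the frame of green_box_catch below 0.004 m and value of joint green_box_lever below 0.15 rad and value of joint white_box_lever above 1.4 rad and value of joint white_box_loop above 3.3 rad); the robot touches nothing.
It fails at once if the white box's latch is disturbed (lever below 1.4 rad or loop below 3.3 rad) (value of joint white_box_lever below 1.4 rad or value of joint white_box_loop below 3.3 rad).
It also fails if it takes over 35 s, if anything falls off the work surface, if the arm or the gripper's body presses on something with over 40 N, if the wrist force passes 120 N, or if a joint passes its speed limit or range.

ROBOT

A 7-joint arm with a two-finger parallel gripper is mounted at the origin on a cart in front of the work surface, level with it; the furniture and walls round the work are solid. World frame = base frame: x ahead of the robot, y to its left, z up, the work surface at z = 0. Lengths are in m, angles in rad, forces in N, time in s.
With the tool pointing down it reaches from about 0.4 to 0.9 m from the base axis. Payload 5.5 kg.
Tool frame: the origin (TCP) lies where the fingers leave the gripper's body, on its centre line; the fingertips stand 66 mm ahead of it and the grasp point (between the pads) lies 47 mm ahead of it; z points along the fingers, y is the direction in which the jaws open and shut (so a half turn about z gives the same grasp; the last joint's range is limited). The gripper opens to 92 mm and grips with 3 to 60 N. Pads are 19 mm wide; open, the fingers measure 130 mm over their backs; the gripper's body (75 mm by 190 mm) begins 47 mm behind the grasp point.
Start: joints at [-0.882, 0.501, -0.427, 1.55, 0.221, 1.138, -0.21], TCP at [0.268, 0.592, 0.292] pointing down, gripper open.
Joint ranges: [-2.88, 2.88], [-0.31, 2.03], [-1.54, 1.56], [0.2, 2.42], [-1.41, 4.55], [0.19, 2.02], [-2.57, 2.57]. Speed limits (rad/s): [2.57, 2.57, 3.14, 3.14, 3.14, 3.14, 3.14].

INTERFACE

Orientations are given as a unit quaternion [x, y, z, w].
In Python, from rig import arm gives the robot as it stands.
- The arm moves only by the tool apply_moves, never from a script. Its argument "deltas" is one flat list of numbers, 6 for each row, row after row: the shift along the world's x, y, z in mm, then the turn, a rotation vector about the world's x, y, z in rad. A call has 1 to 5 rows; each row shifts and turns the commanded pose from where the row before left it; what a row does not reach is not made up. A row lasts 1/10 s, in which the tool goes at most 50 mm and 8.59 degrees, less where a joint would pass 70% of its speed; a pose out of reach is approached as far as the arm can. A call with a gripper value outside its range is refused whole. "jaw" is the opening, from 0 (shut) to 1 (fully open), set as the call begins (left out, the last holds). The fingers move at their own pace and stop on an object; "newtons" is the grip in N (left out, the last holds). Time passes only in rows, so rows that do not move let the fingers close. It gives the time, the measured TCP pose, the force and the opening at its end, in the units of the state.
- arm.read_state(): the state, without advancing time (a new reading comes with each control period).
- arm.get_image(name): name is "scene" or "top"; returns a dict with "color" (420x560x3 uint8, blue, green, red), "K" (3x3 intrinsics, pixels), "rvec" (rotation vector, rad) and "tvec" (3), from world to camera coordinates, as OpenCV has them. Camera axes: x right, y down, z forward; pixel columns grow to the right and rows downward; lengths in m; the calibration is good to about 2 mm. A picture is of the moment at which its call begins. There is no depth.
- arm.close_job(): hands the job in, once; it reports no verdict.
The state is a dict: "time": time; "q": joint angles; "joint_vel": joint speeds; "joint_efforts": joint torques, N m; "tcp_pos": TCP position; "tcp_rot": TCP orientation; "wrist_force": force on the tool from outside, world axes, zero at the start; "ft_torque": the same for the moment, N m; "finger_gap": finger opening in m.
Only numpy, scipy, OpenCV 4.12 (cv2) and the standard library are available. Lean on these libraries where they do the work, as an engineer would, in place of code of your own. Each camera call takes 0.05 s, during which the arm holds its last target. There are 200 camera calls.

## Working session

There is one attempt and no reset: what is moved stays moved. The work goes in short steps, Python scripts to look and compute and a tool call to move; the robot and the scene stay as the last step left them, time stands still between calls to the robot, and variables do not carry over. Pictures are saved under pics/ and viewed, about 8 in all and at most 12, crops included, and the job is handed in when it is done.

Besides the shell and the picture viewer there is one more tool, called after "Request:" as name(argument=value, ...), one argument or row to a line, values as JSON. apply_moves: Moves the arm, as the interface text tells. Its arguments: {"type":"object","properties":{"deltas":{"type":"array"},"jaw":{"type":"number"},"newtons":{"type":"number"}},"required":["deltas"]}

```bash
mkdir -p pics; ls; python3 - <<'E'
from rig import arm
import cv2,numpy as np,pickle
s=arm.read_state();print(s['time'],s['tcp_pos'],s['tcp_rot'],s['finger_gap'])
d={}
for n in("scene","top"):
    d[n]=arm.get_image(n);cv2.imwrite(f"pics/{n}0.png",d[n]['color']);
    R=cv2.Rodrigues(np.array(d[n]['rvec'],float))[0];print(n,-R.T@np.array(d[n]['tvec']).ravel(),R[2],d[n]['K'][0][0])
pickle.dump(d,open('d0.pkl','wb'))
E
```

```text
pics
0.0 [0.26826269 0.59141196 0.29113658] [ 2.11255052e-01  9.77430436e-01 -9.88519951e-04 -2.62816690e-04] 0.09159591403637571
scene [ 0.22090086 -0.46918258  0.6115838 ] [ 0.35408348  0.71375006 -0.604306  ] 405.75229568428637
top [0.40020381 0.11380201 0.92894399] [ 0.11968784 -0.0017261  -0.99281007] 401.6556653227763
```

View pics/scene0.png

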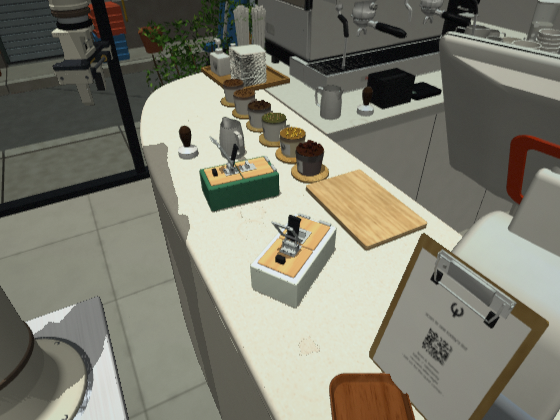

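View pics/top0.png

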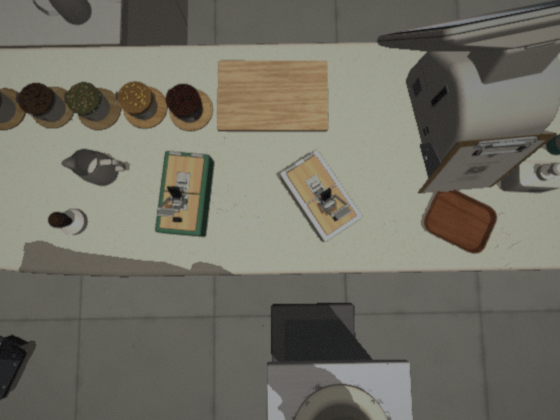

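The green box is at about (183,193) in the top view, with its latch along the image vertical. The white box is at about (320,195). Next I'll view enlarged crops of the green box and measure it.

```bash
cat > h.py <<'E'
import cv2,numpy as np,pickle
def cam(d):
    R=cv2.Rodrigues(np.array(d['rvec'],float))[0];t=np.array(d['tvec'],float).ravel();return np.array(d['K']),R,t
def ray(d,uv):
    K,R,t=cam(d);return -R.T@t, R.T@np.linalg.solve(K,[uv[0],uv[1],1.])
def onz(d,uv,z):
    c,v=ray(d,uv);return c+v*(z-c[2])/v[2]
def tri(d1,p1,d2,p2):
    c1,v1=ray(d1,p1);c2,v2=ray(d2,p2);v1/=np.linalg.norm(v1);v2/=np.linalg.norm(v2)
    s=np.linalg.lstsq(np.c_[v1,-v2],c2-c1,rcond=None)[0]
    a=c1+v1*s[0];b=c2+v2*s[1];return (a+b)/2,np.linalg.norm(a-b)
def proj(d,P):
    return cv2.projectPoints(np.atleast_2d(np.array(P,float)),np.array(d['rvec'],float),np.array(d['tvec'],float),np.array(d['K'],float),None)[0].reshape(-1,2)
E
python3 - <<'E'
from h import *
d=pickle.load(open('d0.pkl','rb'))
a=cv2.resize(d['top']['color'][140:250,140:230],None,fx=5,fy=5,interpolation=cv2.INTER_CUBIC)
b=cv2.resize(d['scene']['color'][130:220,190:290],None,fx=3.5,fy=5.5/1.571,interpolation=cv2.INTER_CUBIC)
c=np.zeros((550,800,3),np.uint8);c[:,:450]=a;c[:b.shape[0],450:450+b.shape[1]]=b[:,:350];cv2.imwrite('pics/crop1.png',c)
for n in d:
    h=cv2.cvtColor(d[n]['color'],cv2.COLOR_BGR2HSV);m=cv2.inRange(h,(65,100,20),(90,255,255))
    cs=sorted(cv2.findContours(m,0,2)[0],key=cv2.contourArea)[-1];print(n,cv2.boundingRect(cs),cv2.minAreaRect(cs))
    hull=cv2.convexHull(cs);print(cv2.approxPolyDP(hull,2.5,True).reshape(-1,2).tolist())
    if n=='top':
        box=cv2.boxPoints(cv2.minAreaRect(cs));print([onz(d[n],p,.075).round(3).tolist() for p in box])
        w=cv2.inRange(h,(10,60,120),(25,255,255));w[:, :150]=0;w[:,215:]=0;w[:145]=0
        ws=np.vstack(cv2.findContours(w,0,2)[0]);r=cv2.minAreaRect(ws);print('wood',r,onz(d[n],r[0],.075))
E
```

```text
scene (200, 169, 79, 42) ((238.620361328125, 190.73782348632812), (78.87860870361328, 40.51374435424805), 2.353296995162964)
[[278, 193], [214, 210], [203, 190], [200, 170], [276, 172]]
top (550, 143, 7, 8) ((552.2500610351562, 147.75001525878906), (8.485280990600586, 4.949747085571289), 45.0)
[[556, 150], [550, 149], [551, 143]]
[[0.615, -0.463, 0.075], [0.623, -0.471, 0.075], [0.609, -0.483, 0.075], [0.602, -0.475, 0.075]]
wood ((181.53079223632812, 192.25387573242188), (35.59796905517578, 74.29680633544922), 7.125016689300537) [0.52808462 0.33245528 0.075     ]
```

View pics/crop1.png

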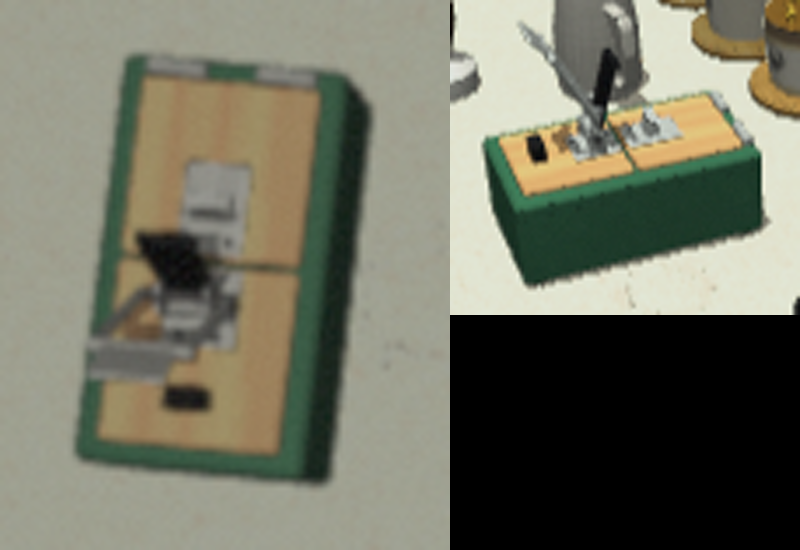

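The top crop shows hinges at the top (box +x is about world +x). The lever's tip is near crop (172,240), the loop tab near (125,360) and the keeper near (212,210). Now the box pose and latch points from two views.

```bash
python3 - <<'E'
from h import *
d=pickle.load(open('d0.pkl','rb'));T,S=d['top'],d['scene']
tp=lambda x,y:(140+(x-2)/5,140+(y-2)/5); sp=lambda x,y:(190+(x-451.2)/3.5,130+(y-1.2)/3.5)
for n,a,b in[('-x-y',(300,478),(520,211)),('+x-y',(345,76),(757,150)),('-x+y',(78,455),(487,140)),('tip',(172,238),(608,53)),('tabend',(125,372),(525,28)),('keeper',(212,205),(648,118)),('pivot',(190,312),(598,135))]:
    print(n,*[np.round(v,4) for v in tri(T,tp(*a),S,sp(*b))])
C=np.array([onz(T,tp(*p),.075) for p in[(300,478),(345,76),(130,57),(78,455)]])
print(C.round(4)); print(np.linalg.norm(np.diff(C,axis=0,append=C[:1]),axis=1))
c=C.mean(0);x=(C[1]+C[2]-C[0]-C[3]);yaw=np.arctan2(x[1],x[0]);print('c',c,'yaw',yaw)
x=np.array([np.cos(yaw),np.sin(yaw),0]);z=np.array([0,0,1]);
piv=c-.02*x+.014*z
P={'piv':piv,'tip1.8':piv+.055*(-np.cos(1.8)*x+np.sin(1.8)*z),'catch':piv+.045*x+(.008-.014)*z}
lp=piv+.016*(-np.cos(1.8)*x+np.sin(1.8)*z);P['bar2.05']=lp+.059*(np.cos(2.05)*x+np.sin(2.05)*z);P['tabend']=lp+.082*(np.cos(2.05)*x+np.sin(2.05)*z)
for k,v in P.items(): 
    a=proj(T,v)[0];b=proj(S,v)[0];print(k,v.round(4),'topcrop',((a-140)*5+2).round(),'scenecrop',((b-[190,130])*3.5+[451,1]).round())
E
```

```text
-x-y [0.4371 0.2936 0.0694] 0.0031
+x-y [0.6088 0.275  0.0751] 0.0011
-x+y [0.4479 0.3887 0.0697] 0.0018
tip [0.5259 0.3292 0.1481] 0.0032
tabend [0.4717 0.3378 0.1767] 0.0008
keeper [0.5502 0.3281 0.0902] 0.0011
pivot [0.5102 0.3372 0.0826] 0.0084
[[0.4354 0.2929 0.075 ]
 [0.6093 0.2748 0.075 ]
 [0.6193 0.3683 0.075 ]
 [0.4467 0.3872 0.075 ]]
[0.17485083 0.09410004 0.17363711 0.09503407]
c [0.52770253 0.33081079 0.075     ] yaw -0.1063228307822624
piv [0.5078 0.3329 0.089 ] topcrop [199. 306.] scenecrop [590. 131.]
tip1.8 [0.5202 0.3316 0.1426] topcrop [168. 258.] scenecrop [602.  60.]
catch [0.5526 0.3282 0.083 ] topcrop [216. 204.] scenecrop [652. 126.]
bar2.05 [0.4844 0.3354 0.1569] topcrop [147. 345.] scenecrop [548.  52.]
tabend [0.4738 0.3366 0.1773] topcrop [128. 367.] scenecrop [529.  27.]
```

Request:
apply_moves(
  deltas=[21, -31, 0, 0, 0, 0.11, 21, -31, 0, 0, 0, 0.11, 21, -31, 0, 0, 0, 0.1, 21, -31, 0, 0, 0, 0, 21, -31, -6, 0, 0, 0],
  jaw=0,
  newtons=20,
)

```text
time: 0.6
tcp_pos: [0.3743, 0.4358, 0.2865]
tcp_rot: [0.053, 0.999, 0.0, 0.0]
wrist_force: [0.5, -0.3, -0.7]
finger_gap: 0.0562
```

Request:
apply_moves(
  deltas=[21, -31, -6, 0, 0, 0, 21, -31, -10, 0, 0, 0, 20, -34, -15, 0, 0, 0, 0, 0, -28, 0, 0, 0, 0, 0, 0, 0, 0, 0],
)

```text
time: 1.1
tcp_pos: [0.4345, 0.3377, 0.2238]
tcp_rot: [0.055, 0.999, -0.002, -0.003]
wrist_force: [-0.4, -0.0, 0.1]
finger_gap: 0.0163
```

```bash
python3 - <<'E'
from rig import arm
from h import *
d={n:arm.get_image(n) for n in("scene","top")};pickle.dump(d,open('d1.pkl','wb'))
s=arm.read_state();print(s['tcp_pos'],s['tcp_rot'],s['wrist_force'])
a=cv2.resize(d['top']['color'][130:250,130:230],None,fx=4,fy=4,interpolation=cv2.INTER_CUBIC)
b=cv2.resize(d['scene']['color'][100:220,190:290],None,fx=4,fy=4,interpolation=cv2.INTER_CUBIC)
cv2.imwrite('pics/crop2.png',np.hstack([a,b]))
E
```

```text
[0.43454001 0.34146384 0.22703071] [ 5.23566244e-02  9.98627969e-01 -1.65927588e-04 -9.66977225e-04] [-0.47186565  0.54036282  0.84362843]
```

View pics/crop2.png

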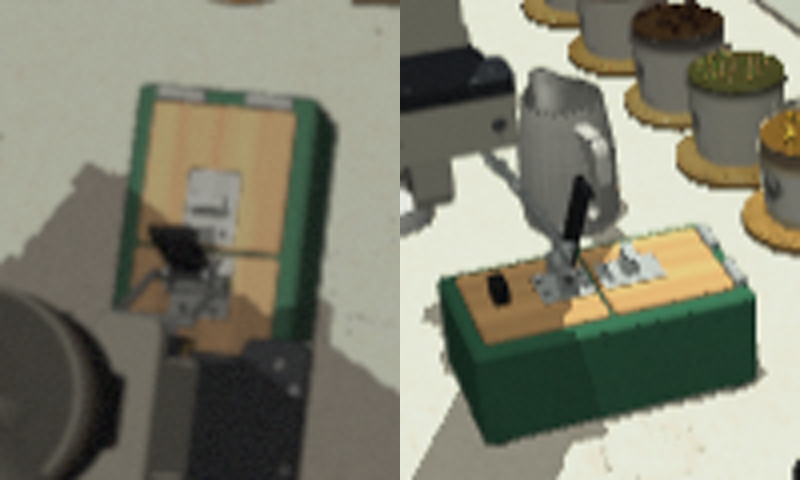

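The gripper is behind the tab: fingers near (430,180), tab end near (484,151), and the lever untouched. Now I'll push along the box's +x.

Request:
apply_moves(
  deltas=[15, -2, 0, 0, 0, 0, 15, -2, 0, 0, 0, 0, 15, -1, 0, 0, 0, 0, 15, -2, 0, 0, 0, 0, 15, -1, 0, 0, 0, 0],
)

```text
time: 1.7
tcp_pos: [0.5124, 0.3326, 0.2274]
tcp_rot: [0.053, 0.999, 0.0, 0.0]
wrist_force: [0.3, -0.2, -0.6]
finger_gap: 0.0005
```

Request:
apply_moves(
  deltas=[15, -2, 0, 0, 0, 0, 15, -1, 0, 0, 0, 0, 0, 0, 0, 0, 0, 0, 0, 0, 0, 0, 0, 0, 0, 0, 0, 0, 0, 0],
)

```text
time: 2.2
tcp_pos: [0.5397, 0.3303, 0.2271]
tcp_rot: [0.052, 0.999, -0.0, -0.0]
wrist_force: [0.4, -0.0, 0.1]
finger_gap: 0.0005
```

```bash
python3 - <<'E'
from rig import arm
from h import *
d={n:arm.get_image(n) for n in("scene","top")};pickle.dump(d,open('d2.pkl','wb'))
s=arm.read_state();print(s['tcp_pos'],s['tcp_rot'],s['wrist_force'])
a=cv2.resize(d['top']['color'][130:250,130:230],None,fx=4,fy=4,interpolation=cv2.INTER_CUBIC)
b=cv2.resize(d['scene']['color'][100:220,190:290],None,fx=4,fy=4,interpolation=cv2.INTER_CUBIC)
cv2.imwrite('pics/crop3.png',np.hstack([a,b]))
E
```

```text
[0.53966382 0.33036372 0.22729173] [ 5.23236153e-02  9.98630156e-01  7.26370376e-06 -2.25127634e-04] [0.54985708 0.15579275 0.20545272]
```

View pics/crop3.png

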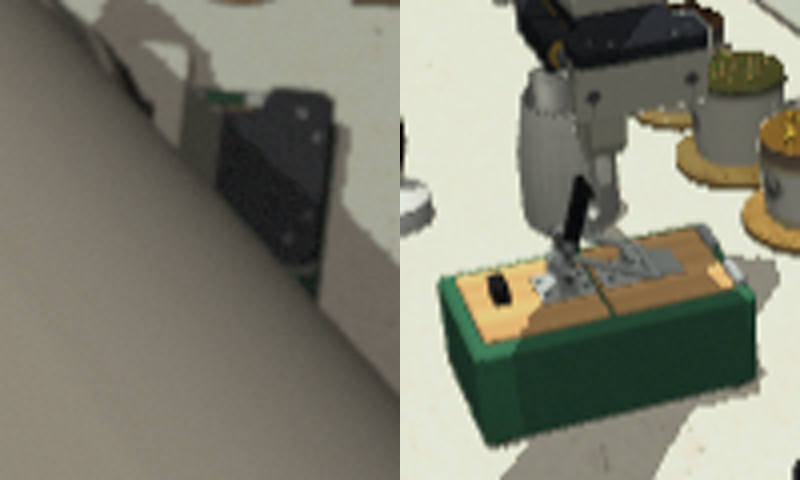

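The loop has dropped forward onto the lid, and the lever is still up at about (575,215). Next I'll go over and down on the lever's +x side, then check the bar's position against the expected projection.

Request:
apply_moves(
  deltas=[22, -2, 0, 0, 0, 0, 0, 0, -18, 0, 0, 0, 0, 0, -14, 0, 0, 0, 0, 0, 0, 0, 0, 0],
)

```text
time: 2.7
tcp_pos: [0.5603, 0.3273, 0.1926]
tcp_rot: [0.052, 0.999, -0.001, -0.002]
wrist_force: [-0.2, 0.2, -0.4]
finger_gap: 0.0003
```

```bash
python3 - <<'E'
from rig import arm
from h import *
d={n:arm.get_image(n) for n in("scene",)};pickle.dump(d,open('d3.pkl','wb'));S=d['scene']
s=arm.read_state();print(s['tcp_pos'],s['wrist_force'])
b=cv2.resize(S['color'][135:195,200:280],None,fx=10,fy=10,interpolation=cv2.INTER_CUBIC)
cv2.imwrite('pics/crop4.png',b)
yaw=-.106;x=np.array([np.cos(yaw),np.sin(yaw),0]);y=np.array([-x[1],x[0],0]);z=np.array([0,0,1.])
piv=np.array([.5078,.3329,.089])
f=lambda X,Y,Z:((proj(S,piv+X*x+Y*y+Z*z)[0]-[200,135])*10+5).round()
for n,p in dict(liptop=(.041,0,.002),lipYm=(.041,-.01,.002),barm=(.06,-.018,-.006),barp=(.06,.018,-.006),tabm=(.08,-.015,-.01),tabp=(.08,.015,-.01),pin=(.005,-.015,.015),tip19=(.018,0,.052)).items(): print(n,f(*p))
E
```

```text
[0.56082831 0.32783155 0.1938033 ] [ 0.48105098 -0.78761474  0.05580795]
liptop [462. 286.]
lipYm [475. 306.]
barm [561. 334.]
barp [513. 264.]
tabm [634. 325.]
tabp [593. 267.]
pin [336. 301.]
tip19 [358. 125.]
```

View pics/crop4.png

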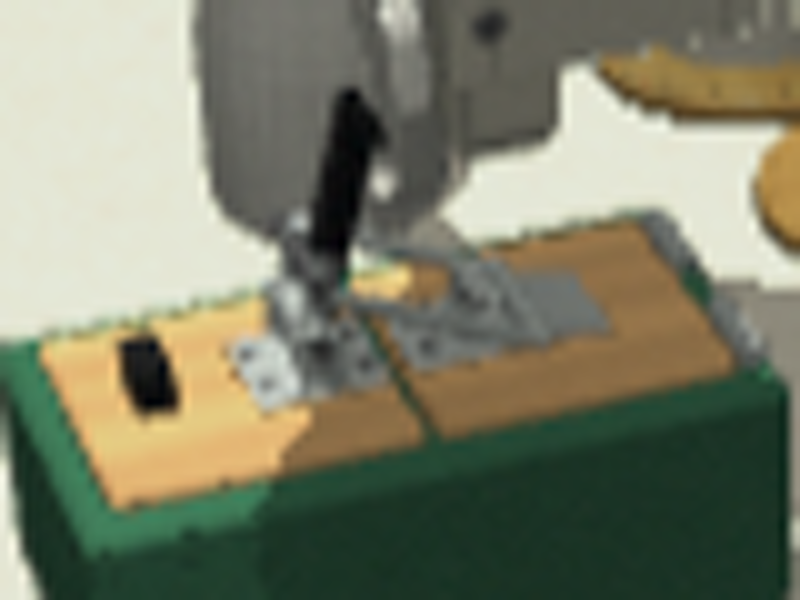

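The bar lies at (535,340)–(500,265), behind the keeper's lip at about (470,290), which matches the predicted latched position on the lid. Now I'll swing the lever over along its arc.

Request:
apply_moves(
  deltas=[-20, 2, 0, 0, 0, 0, -16, 2, 3, 0, 0, 0, -16, 2, 2, 0, 0, 0, -11, 1, -3, 0, 0, 0, -10, 1, -6, 0, 0, 0],
)

```text
time: 3.25
tcp_pos: [0.4894, 0.3368, 0.1923]
tcp_rot: [0.053, 0.999, 0.001, 0.001]
wrist_force: [1.3, 0.2, 0.7]
finger_gap: 0.0006
```

Request:
apply_moves(
  deltas=[-4, 0, -4, 0, 0, 0, -4, 1, -5, 0, 0, 0, -3, 0, -5, 0, 0, 0, -2, 0, -5, 0, 0, 0],
)

```text
time: 3.65
tcp_pos: [0.4762, 0.3369, 0.1715]
tcp_rot: [0.053, 0.999, -0.0, -0.0]
wrist_force: [0.5, -0.5, 1.0]
finger_gap: 0.0003
```

Request:
apply_moves(
  deltas=[-1, 0, -5, 0, 0, 0, -1, 0, -5, 0, 0, 0, 0, 0, -4, 0, 0, 0, 0, 0, 0, 0, 0, 0],
)

```text
time: 4.05
tcp_pos: [0.4742, 0.3367, 0.1587]
tcp_rot: [0.053, 0.999, -0.001, -0.0]
wrist_force: [-2.6, -1.9, 8.0]
finger_gap: 0.0005
```

Request:
apply_moves(
  deltas=[0, 0, -4, 0, 0, 0, 0, 0, -4, 0, 0, 0, 0, 0, 0, 0, 0, 0],
)

```text
time: 4.35
tcp_pos: [0.4743, 0.3371, 0.1576]
tcp_rot: [0.053, 0.999, -0.001, 0.001]
wrist_force: [-18.6, -14.6, 60.8]
finger_gap: 0.0006
```

Request:
apply_moves(
  deltas=[0, 0, 20, 0, 0, 0, 0, 0, 40, 0, 0, 0, -10, 10, 45, 0, 0, 0, -20, 40, 20, 0, 0, 0, -25, 40, 0, 0, 0, 0],
)

```text
time: 4.85
tcp_pos: [0.4223, 0.4282, 0.2796]
tcp_rot: [0.055, 0.998, 0.003, 0.003]
wrist_force: [0.4, 0.3, -0.7]
finger_gap: 0.0004
```

Request:
apply_moves(
  deltas=[-25, 40, 0, 0, 0, 0, -25, 40, 0, 0, 0, 0, -25, 40, 0, 0, 0, 0, 0, 0, 0, 0, 0, 0],
)

```text
time: 5.25
tcp_pos: [0.3368, 0.5535, 0.2753]
tcp_rot: [0.047, 0.999, 0.002, -0.002]
wrist_force: [-0.1, -0.2, -0.2]
finger_gap: 0.0006
```

```bash
python3 - <<'E'
from rig import arm
from h import *
d={n:arm.get_image(n) for n in("scene","top")};pickle.dump(d,open('d4.pkl','wb'));S=d['scene']
s=arm.read_state();print(s['time'],s['tcp_pos'],s['wrist_force'])
b=cv2.resize(S['color'][135:195,200:280],None,fx=5,fy=5,interpolation=cv2.INTER_CUBIC)
w=cv2.resize(S['color'][200:300,240:340],None,fx=3,fy=3,interpolation=cv2.INTER_CUBIC)
t=cv2.resize(d['top']['color'][140:250,150:230],None,fx=4.5,fy=4.5,interpolation=cv2.INTER_CUBIC)
c=np.zeros((600,800,3),np.uint8);c[:300,:400]=b;c[300:600,:300]=w;c[:t.shape[0],405:405+t.shape[1]]=t
cv2.imwrite('pics/crop5.png',c)
E
```

```text
5.35 [0.34275976 0.54814406 0.27460541] [-0.02770534 -0.72666938 -0.39022474]
```

View pics/crop5.png

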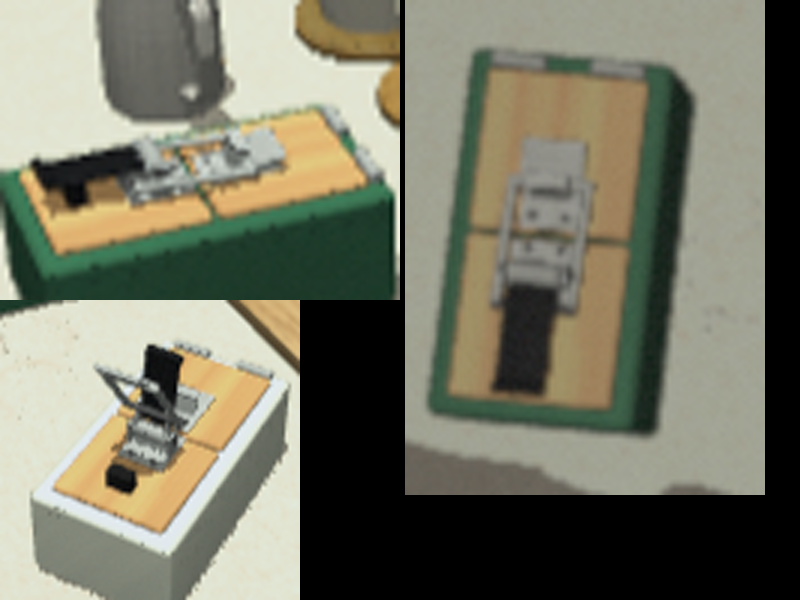

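The lever lies flat on its stop at (90,165) scene and (525,340) top. The bar is behind the lip at about (548,185) in the top view. The white box's latch is unchanged and open. Handing in.

```bash
python3 -c "
from rig import arm
print(arm.close_job())"
```

```text
the job is handed in; nothing more can be done
None
```

The green box is latched and the job is handed in, at about 5.4 s of robot time. The close call reports no verdict.

- **Loop:** I pushed the wire loop over with the closed fingers. Before pressing the lever, the image showed the bar on the lid behind the keeper, where I had predicted it, with the lever still up.
- **Lever:** I swung the lever down along its arc and pressed it flat. The fingertips stopped about 17 mm above the wooden top, close to the stated 18 mm.
- **Force:** The final press was harder than it needed to be. It reached about 61 N vertically (about 65 N in all) at the wrist, against the 120 N limit.
- **Last pictures:** They show the green lever flat, the bar behind the lip, the white latch still open, and the arm clear of everything. I judged the last bar position from the images and did not measure it against the 6 mm limit.
- **Disagreement:** Heights triangulated from the two views differed from the stated 75 mm by up to about 6 mm at the two front corners of the box. The back corner agreed.

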